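Making up a painting kit and a printing kit

ROBOT

A 6-joint arm with a two-finger parallel gripper is mounted at the origin on the work surface. World frame = base frame: x ahead of the robot, y to its left, z up, the work surface at z = 0. Lengths are in m, angles in degrees, forces in N, time in s.
With the tool pointing down it reaches from about 0.4 to 0.825 m from the base axis. Payload 7 kg.
Tool frame: the origin (TCP) lies midway between the tips of the shut fingers; the grasp point (between the pads) lies 19 mm behind it; z points along the fingers, y is the line along which they close (so a half turn about z gives the same grasp; the last joint's range is limited). The gripper opens to 88 mm and grips with 3 to 60 N. Pads are 19 mm wide; open, the fingers measure 130 mm over their backs; the gripper's body (78 mm by 193 mm) begins 47 mm behind the grasp point.
Start: joints at [16.507, 20.546, 0.682, 0, -70.136, -16.507], TCP at [0.675, -0, 0.201] pointing down, gripper open.
Joint ranges: [-176.03, 176.03], [-82.01, 121.73], [-58.28, 71.71], [-173.87, 95.51], [-174.79, -0.11], [-173.66, 173.66]. Speed limits (degrees/s): [136.94, 136.94, 172.46, 180, 180, 180].

INTERFACE

Orientations are given as a 3x3 rotation matrix whose columns are the frame's x, y, z axes.
In Python, from rig import robot gives the robot as it stands. Calls block until the motion is done:
- robot.goto(position, orientation): joint-space move of the TCP to a pose.
- robot.servo_line(position, ori=None, speed=0.15): straight line of the TCP; ori=None keeps the orientation; speed is the mean speed in m/s.
- robot.movej(angles): joint-space move.
- robot.move_gripper(opening): opening from 0.0 (shut) to 1.0 (fully open); the grip force is fixed at half the most; returns when the fingers have stopped.
- robot.dwell(seconds).
- robot.ik(position, orientation): joint angles nearest the present ones, or None.
- robot.grab_frame(name): name is "scene" or "side" or "wrist"; returns (picture, depth): 400x640x3 uint8, red, green, blue; 400x640 float32, m along the optical axis (not along the pixel's ray), 0 where there is no reading.
- robot.camera_info(name): a dict with "vfov" (degrees; the focal length in pixels is half the picture's height over the tangent of half this angle, whatever the lens; pixels are square), "cx", "cy" (the principal point, pixels), "view" (4x4, takes a point from world to camera coordinates); the wrist camera has in their place "T_tool_cam" (4x4, takes a point from camera to tool coordinates, whose origin is the TCP and whose axes are the flange's). Camera axes: x right, y down, z forward; pixel columns grow to the right and rows downward; lengths in m; the calibration is good to about 2 mm. The wrist camera is an equidistant fisheye: a pixel r from the principal point sees the ray r / f radians off the axis. A picture is of the moment at which its call begins: read the wrist's pose just before it. camera_info takes no time and is no camera call.
A pose or a line that the arm cannot do raises robot.Unreachable and nothing moves.
- robot.job_done(): hands the job in; it is judged then, once.
Readings, each from a call of its own:
- robot.read_t(): time.
- robot.read_qpos(): joint angles.
- robot.read_qvel(): joint speeds.
- robot.read_effort(): joint torques, N m.
- robot.read_position(): TCP position.
- robot.read_tcp_rot(): TCP orientation.
- robot.read_force(): force on the tool from outside, world axes, zero at the start.
- robot.read_ft_torque(): the same for the moment, N m.
- robot.read_grip_width(): opening from 0.0 (shut) to 1.0 (fully open).
- robot.read_finger_force(): force on a finger pad.
Only numpy, scipy, OpenCV 4.12 (cv2) and the standard library are available. Lean on these libraries where they do the work, as an engineer would, in place of code of your own. Each camera call takes 0.05 s, during which the arm holds its last target. There are 200 camera calls.

TASK

Make up the two kits for the art class: the large pot, upright in the square pot well, and the wide flat brush, lying in the long trough, go into the divided painting caddy; the small pot (upright; draw it out of the large one), the brayer and the baren (grip upwards) go into the plain printing tray, side by side and each resting flat on the tray's floor. Leave the slim brush, the ink tin and the tape roll where they are.

Things in the scene. Friction and masses are not known exactly. Their poses are not given: they have to be found in the camera images.
- caddy: Painting caddy, fixed: divided grey plastic tray, 200 (x) by 196 (y) mm, walls 24 mm high, 4 mm thick, floor 4 mm. Origin: centre of its underside. Long brush trough along x, inside 192 by 104 mm, middle at x 0, y -42 mm. Square pot well, inside 80 by 80 mm, middle at x +56, y +54 mm; dividers 22 mm high. The third compartment (middle x -42, y +54) is filled by a white palette with six hollows.
- print_tray: Printing tray, fixed: a plain white enamelled tray without dividers, 200 (x) by 196 (y) mm outside, 192 by 188 mm inside, walls 24 mm high, floor 4 mm thick. Origin: centre of its underside, z up.
- large_pot: Large open metal pot, round, slightly tapered: 68 mm across the rim, 56 mm across the foot, 64 mm tall, wall 3 mm, top 16 mm a straight collar; up to 0.21 kg. The small pot starts nested in it, standing on four inner ribs 28 mm above its underside. Origin: centre of its underside, z up.
- small_pot: Small open metal pot, same shape: 58 mm across the rim, 48 mm across the foot, 62 mm tall, wall 3 mm, top 22 mm a straight collar; up to 0.13 kg. It starts inside the large pot with about 4 mm of play: rim 90 mm above the table, top 26 mm proud of the large pot, to be gripped across and drawn straight up. Origin: centre of its underside, z up.
- brayer: Ink roller lying on the table: black roller 36 mm in diameter, 56 mm wide (does not turn), steel yoke 67 mm wide, wooden handle 23 mm thick, its axis 20 mm above the table on a small rest; 150 mm long, up to 0.22 kg. Origin: mid-length, on the underside; x points to the roller (axis at x +57 mm; handle x -75 to +12 mm). Balances near x +5 mm; grip it at x about 0.
- baren: Baren (round rubbing pad for printing), lying pad down: pale wooden disc 86 mm in diameter, 14 mm thick, with a raised darker wooden grip on top 66 mm long (x), 24 mm wide (y), its top 42 mm above the table; up to 0.19 kg. Origin: centre of its underside, z up.
- wide_brush: Wide flat brush lying flat, 160 mm long: pale bristles and steel ferrule 46 mm wide, 18 mm thick; pale handle 14 mm thick, its middle 9 mm above what it lies on, 22 mm wide from x -45 to 0 mm, 16 mm further back; up to 0.1 kg. Origin: mid-length, on the underside; x points to the bristles. Grip the handle at x about -12 mm.
- slim_brush: Bystander: a slim round brush with a thin dark handle 9 mm thick, 160 mm long, lying flat; belongs to neither kit. Origin: mid-length, on the underside; x points to the bristles.
- ink_tin: Bystander: a closed flat steel ink tin, 68 mm in diameter, 44 mm tall. Origin: centre of its underside.
- tape_roll: Bystander: a roll of buff masking tape lying flat, 80 mm outside and 56 mm inside diameter, 24 mm tall. Origin: centre of its underside.
Not all that is in view belongs to the job. Leave any orange or purple look-alike of the small_pot alone.

How it is judged (in metres and radians):
At the end, for the whole second after the job is handed in: Caddy: large pot within 14 mm of the well's middle, wide brush within 30 mm along and 35 mm across of the trough's middle. Printing tray: small pot, brayer and baren inside the walls. Each on the tray's floor (underside below 10 mm), tilted under 0.12 rad, released, at rest (x of large_pot in the frame of caddy between 0.042 and 0.07 m and y of large_pot in the frame of caddy between 0.04 and 0.068 m and z of large_pot in the frame of caddy between 0 and 0.01 m and angle between each of large_pot, wide_brush, small_pot, brayer, baren's own z axis and vertical below 0.12 rad and linear speed of each of large_pot, wide_brush, small_pot, brayer, baren below 0.02 m/s and x of wide_brush in the frame of caddy between -0.03 and 0.03 m and y of wide_brush in the frame of caddy between -0.077 and -0.007 m and z of wide_brush in the frame of caddy between 0 and 0.01 m and x of small_pot in the frame of print_tray between -0.075 and 0.075 m and y of small_pot in the frame of print_tray between -0.074 and 0.074 m and z of small_pot in the frame of print_tray between 0 and 0.01 m and x of brayer in the frame of print_tray between -0.06 and 0.06 m and y of brayer in the frame of print_tray between -0.075 and 0.075 m and z of brayer in the frame of print_tray between 0 and 0.01 m and x of baren in the frame of print_tray between -0.058 and 0.058 m and y of baren in the frame of print_tray between -0.056 and 0.056 m and z of baren in the frame of print_tray between 0 and 0.01 m); the robot touches nothing.
It fails at once if the slim brush is moved by more than 30 mm (distance of slim_brush from where it was at the start of the episode above 0.03 m).
It fails at once if the ink tin is moved by more than 30 mm (distance of ink_tin from where it was at the start of the episode above 0.03 m).
It fails at once if the tape roll is moved by more than 30 mm (distance of tape_roll from where it was at the start of the episode above 0.03 m).
It also fails if it takes over 134 s, if anything falls off the work surface, if the arm or the gripper's body presses on something with over 40 N, if the wrist force passes 120 N, or if a joint passes its speed limit or range.

## Working session

There is one attempt and no reset: what is moved stays moved. The work goes in short steps, each a Python script; the robot and the scene stay as the last script left them, time stands still between calls to the robot, and variables do not carry over. Pictures are saved under pics/ and viewed, at most 14 in all, crops included, and the job is handed in when it is done.

```bash
ls; mkdir -p pics; cat > h.py <<'E'
import numpy as np, cv2
from rig import robot
def cam(name):
    img,d=robot.grab_frame(name); i=robot.camera_info(name)
    f=200/np.tan(np.radians(i['vfov'])/2)
    v,u=np.mgrid[0:400,0:640]
    P=np.stack([(u-i['cx'])/f*d,(v-i['cy'])/f*d,d],-1)
    V=np.array(i['view']); W=(P-V[:3,3])@V[:3,:3]
    W[d==0]=np.nan
    return img,d,W
def save(n,im): cv2.imwrite('pics/'+n+'.png',im[...,::-1])
E
python3 - <<'E'
from h import *
for n in('scene','side'):
    im,d,W=cam(n); np.savez(n,im=im,W=W)
    i=robot.camera_info(n); V=np.array(i['view']); print(n,-V[:3,:3].T@V[:3,3],V[2,:3],np.nanmin(W[...,2]))
    save(n,cv2.resize(im,(800,500)))
E
```

```text
pics
scene [ 0.97056276 -0.39866897  0.93980776] [-0.43042608  0.35251473 -0.83094329] -0.7705410682423718
side [0.34184947 0.67483969 0.48195611] [ 0.18223525 -0.83865217 -0.51327659] -0.7653188316021912
```

View pics/scene.png

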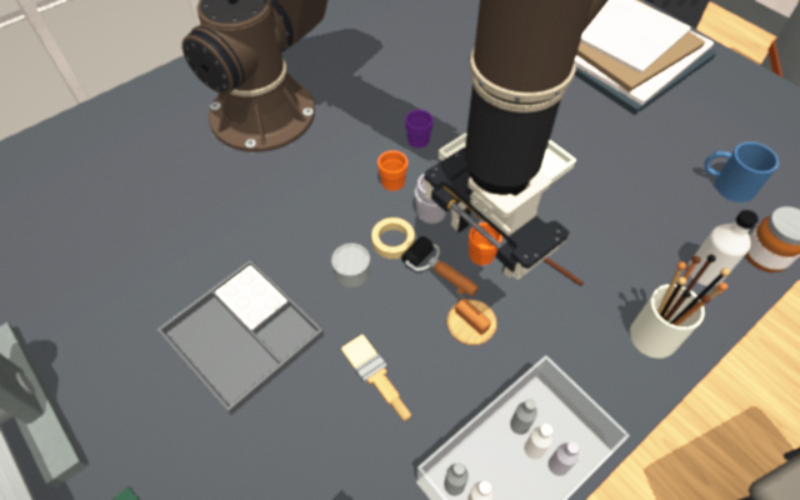

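View pics/side.png

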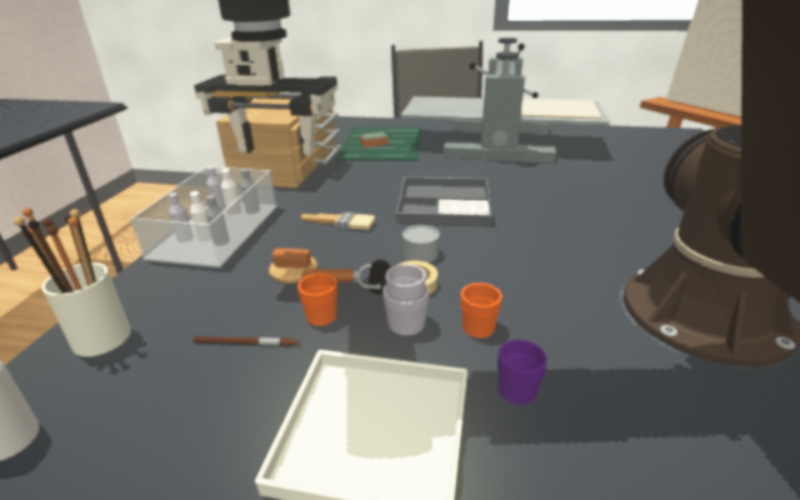

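```bash
python3 - <<'E'
from h import *
# orthographic top view from scene+side, x up, y left; 1 px = 1.25mm
o=np.zeros((600,800,3),np.uint8); z=np.full((600,800),-1.)
for n in('side','scene'):
    D=np.load(n+'.npz'); W=D['W'].reshape(-1,3); im=D['im'].reshape(-1,3)
    ok=np.isfinite(W).all(1)&(W[:,2]>-.02)&(W[:,2]<.15); W=W[ok]; im=im[ok]
    r=((.9-W[:,0])/.00125).round().astype(int); c=((.5-W[:,1])/.00125).round().astype(int)
    k=(r>=0)&(r<598)&(c>=0)&(c<798); s=np.argsort(W[:,2])
    for j in s[k[s]]:
        for a in(0,1):
            for b in (0,1):
                if W[j,2]>z[r[j]+a,c[j]+b]-.002: z[r[j]+a,c[j]+b]=W[j,2]; o[r[j]+a,c[j]+b]=im[j]
for k in range(1,8): cv2.putText(o,'%.1f'%(.9-.1*k),(0,80*k),0,.4,(255,0,0)); o[80*k,::8]=255,0,0
for k in range(1,10): cv2.putText(o,'%.1f'%(.5-.1*k),(80*k,10),0,.4,(255,0,0)); o[::8,80*k]=255,0,0
save('top',o)
E
```

```text
(no output)
```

View pics/top.png

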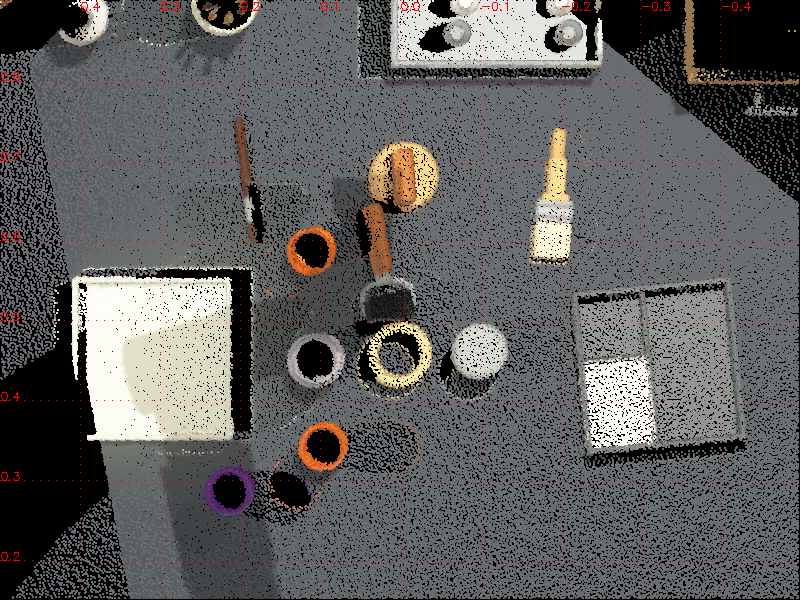

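The top map is clear. The pot pair is at about px (316,361), brayer (378,250), baren (403,176), wide brush (553,195), print tray at the left and caddy at the right (+y towards the palette side). Now the numerical fits.

```bash
cat > fit.py <<'E'
from h import *
def clouds():
    out=[]
    for n in('scene','side'):
        D=np.load(n+'.npz'); out.append((D['W'].reshape(-1,3),D['im'].reshape(-1,3).astype(int)))
    return out
def sel(W,c,r,z0,z1):
    return (np.hypot(W[:,0]-c[0],W[:,1]-c[1])<r)&(W[:,2]>z0)&(W[:,2]<z1)
def circ(p):
    A=np.c_[2*p[:,:2],np.ones(len(p))]
    s=np.linalg.lstsq(A,(p[:,:2]**2).sum(1),rcond=None)[0]
    return np.r_[s[:2],np.sqrt(s[2]+s[0]**2+s[1]**2)].round(4)
def enc(p): 
    (c,r)=cv2.minEnclosingCircle(p[:,:2].astype(np.float32)); return np.round([*c,r],4)
def rect(p):
    c,s,a=cv2.minAreaRect((p[:,:2]*1000).astype(np.float32)); return np.round(c,1),np.round(s,1),round(a,1)
E
python3 - <<'E'
from fit import *
for (W,I),n in zip(clouds(),('scene','side')):
    print(n)
    for nm,c,r,z0,z1 in [('table',(.5,-.1),.03,-.05,.05)]:
        print(nm,np.nanmedian(W[sel(W,(.5,-.15),.03,-.05,.05),2]))
    def f(nm,c,r,z0,z1,fn,m=None):
        k=sel(W,c,r,z0,z1)
        if m is not None:k&=m
        p=W[k]
        if len(p)>20: print(nm,len(p),fn(p),np.percentile(p[:,2],[50,98]).round(4))
    f('smallrim',(.45,.115),.05,.086,.096,enc); f('smallwall',(.45,.115),.05,.07,.085,circ)
    f('largewall',(.45,.115),.05,.045,.06,circ)
    f('brayer handle',(.6,.035),.055,.024,.04,rect); f('brayer roller',(.525,.02),.045,.025,.04,rect)
    f('baren grip',(.68,0),.05,.036,.046,rect); f('baren disc',(.68,0),.06,.01,.017,enc)
    f('baren all',(.68,0),.06,.01,.05,enc)
    f('brush all',(.66,-.185),.1,.008,.03,rect); 
    f('brush handle',(.69,-.19),.048,.012,.03,rect)
    f('tape',(.46,0),.05,.02,.027,enc); f('tin',(.46,-.1),.05,.04,.047,enc)
    f('slim',(.67,.2),.1,.005,.03,rect)
    f('tray',(.45,.31),.15,.021,.03,rect); f('caddy',(.445,-.31),.145,.018,.03,rect)
    f('palette',(.4,-.27),.06,.008,.03,rect,(I.min(1)>190))
E
```

```text
scene
table 0.00010441206866429391
smallrim 32 [0.4413 0.0904 0.023 ] [0.0901 0.0935]
smallwall 52 [0.4519 0.1014 0.0248] [0.0767 0.0847]
largewall 97 [0.4551 0.099  0.0265] [0.0541 0.0594]
brayer handle 363 (array([592. ,  51.5]), array([99.5, 73.3]), 11.5) [0.0295 0.0344]
brayer roller 373 (array([526.2,  14.2]), array([86.9, 55.8]), 10.2) [0.032  0.0379]
baren grip 309 (array([681.4,  -4.6]), array([66.8, 23.1]), 4.1) [0.0415 0.0445]
baren disc 607 [ 0.6712 -0.0036  0.0523] [0.0135 0.0167]
baren all 1148 [0.673  0.0012 0.0535] [0.0162 0.0436]
brush all 1147 (array([ 659.5, -194.1]), array([ 47.1, 160.3]), 84.4) [0.0161 0.0208]
brush handle 425 (array([ 687. , -201.6]), array([41.3, 95.3]), 74.7) [0.0149 0.0198]
tape 389 [0.4641 0.0011 0.0455] [0.0238 0.0268]
tin 573 [ 0.4618 -0.0987  0.0354] [0.0426 0.0458]
slim 141 (array([692.5, 181. ]), array([176.9,  97.9]), 66.3) [0.0082 0.012 ]
tray 180 (array([446.2, 320.5]), array([275.2, 101.6]), 34.2) [0.0241 0.0286]
caddy 2213 (array([ 444., -322.]), array([206.1, 199.9]), 5.6) [0.0217 0.0279]
palette 1468 (array([ 397.2, -273.4]), arra
[... 476 characters left out ...]
436]
baren disc 308 [ 0.6773 -0.0007  0.042 ] [0.0141 0.0166]
baren all 747 [0.6711 0.0083 0.0477] [0.0234 0.0431]
brush all 459 (array([ 655.4, -192.5]), array([ 49.8, 159.8]), 82.5) [0.0159 0.0198]
brush handle 121 (array([ 687., -197.]), array([35.1, 91.7]), 77.4) [0.0149 0.0184]
tape 177 [0.4612 0.0016 0.0455] [0.0242 0.0259]
tin 375 [ 0.4597 -0.0981  0.0351] [0.0427 0.0455]
slim 434 (array([663.8, 187.6]), array([172.8,  56.9]), 27.5) [0.0094 0.0258]
tray 1806 (array([452.6, 310.9]), array([203.3, 199.9]), 0.2) [0.0253 0.0274]
caddy 1055 (array([ 441.4, -321. ]), array([202. , 203.3]), 5.4) [0.0208 0.0265]
palette 407 (array([ 395.2, -271.8]), array([105.2,  84.3]), 6.9) [0.0188 0.0207]
```

```bash
cat >> h.py <<'E'
def R(a):
    c,s=np.cos(np.radians(a)),np.sin(np.radians(a)); return np.array([[-s,c,0],[c,s,0],[0,0,-1.]])
def st(t=''):
    print(t,'t=%.1f'%robot.read_t(),robot.read_position().round(4) if hasattr(robot.read_position(),'round') else robot.read_position(),'w=%.3f'%robot.read_grip_width(),'F',np.round(robot.read_force(),1),'ff',np.round(robot.read_finger_force(),1))
def pick(xy,a,z,up=.19,open_=1.0):
    robot.move_gripper(open_); robot.goto([*xy,up],R(a)); robot.servo_line([*xy,z+.02],speed=.2); robot.servo_line([*xy,z],speed=.06); st('at')
    robot.move_gripper(0.0); st('gripped'); robot.servo_line([*xy,z+.05],speed=.1); robot.servo_line([*xy,up],speed=.25); st('up')
def place(xy,a,z,up=.19,rel=.15):
    robot.goto([*xy,up],R(a)); robot.servo_line([*xy,z+.025],speed=.2); robot.servo_line([*xy,z],speed=.05); st('down')
    robot.move_gripper(min(1,robot.read_grip_width()+rel)); robot.dwell(.2); robot.servo_line([*xy,z+.05],speed=.12); robot.servo_line([*xy,up],speed=.3); st('placed')
E
python3 - <<'E'
from fit import *
print(np.round(robot.read_tcp_rot(),2).tolist())
for (W,I),n in zip(clouds(),('scene','side')):
    o=(I[:,0]>I[:,2]*1.5)&(I[:,0]<190)&(I[:,0]>60)
    k=(abs(W[:,0]-.6)<.06)&(abs(W[:,1]-.03)<.035)&(W[:,2]>.012)&o; p=W[k]; print(n,'handle',len(p),rect(p),np.percentile(p[:,2],98), p[:,0].min().round(3),p[:,0].max().round(3))
    k=(abs(W[:,0]-.525)<.045)&(abs(W[:,1]-.015)<.045)&(W[:,2]>.028)&(I.max(1)<120); print('roller',rect(W[k]))
    k=sel(W,(.59,.115),.045,.03,.2); print('cup h',np.percentile(W[k][:,2],98),enc(W[k]))
    k=(abs(W[:,0]-.705)<.035)&(abs(W[:,1]+.195)<.03)&(W[:,2]>.009)&(I[:,0]>I[:,2]*1.3); print('brush handle',rect(W[k]),W[k][:,0].max())
E
```

```text
[[-0.0, -1.0, -0.0], [-1.0, 0.0, -0.0], [0.0, 0.0, -1.0]]
scene handle 414 (array([610.7,  27.7]), array([ 43.7, 101.5]), 81.4) 0.03971190804108919 0.559 0.659
roller (array([530.2,  15. ]), array([57.9, 55.6]), 10.5)
cup h 0.06376188657284425 [0.5881 0.1099 0.0297]
brush handle (array([ 704.6, -196.6]), array([22.2, 70. ]), 85.4) 0.7396701491711074
side handle 449 (array([611.3,  28.7]), array([ 46.3, 107.4]), 74.0) 0.3154462162408015 0.556 0.66
roller (array([534.6,  16.4]), array([68.7, 58.6]), 4.3)
cup h 0.0629283305680625 [0.5869 0.1125 0.0301]
brush handle (array([ 702.9, -193.1]), array([22.7, 66.1]), 86.8) 0.7359615326736317
```

```bash
python3 - <<'E'
from h import *
st()
pick((.450,.107),90,.070,up=.2)
print(robot.read_qpos())
im,d,W=cam('side'); save('s1',im)
E
```

```text
t=0.1 [ 0.6745 -0.      0.1998] w=0.999 F [0.1 0.2 0.3] ff 0.0
at t=3.2 [0.4499 0.1069 0.0698] w=0.998 F [-0.3  0.1  0.5] ff 0.0
gripped t=4.6 [0.45  0.107 0.07 ] w=0.003 F [ 0.1  0.5 -1.5] ff 0.0
up t=5.7 [0.4499 0.1071 0.2   ] w=0.005 F [-0.6  0.1 -1.3] ff 0.0
[ 3.78733725e+01  7.62614767e-02 -2.49827047e+01 -2.17349557e-02
 -6.49104898e+01 -1.27872145e+02]
```

View pics/s1.png

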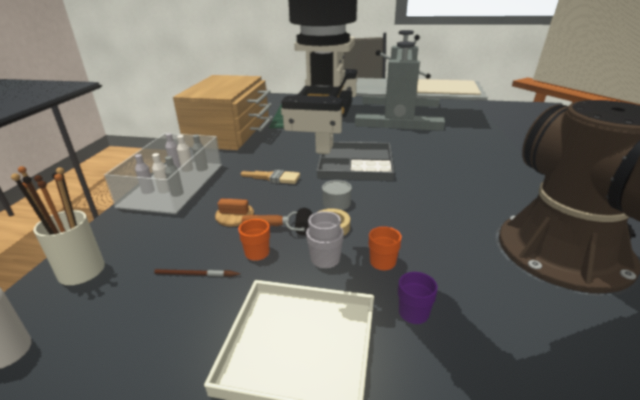

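The gripper shut on nothing and the pots are still nested at px (325,240). I'll check where the gripper really is in the camera's frame.

```bash
python3 - <<'E'
from h import *
for n in('side','scene'):
    im,d,W=cam(n); i=robot.camera_info(n); V=np.array(i['view']); f=200/np.tan(np.radians(i['vfov'])/2)
    for p in([.45,.107,.2],[.45,.107,.09]):
        c=V[:3,:3]@p+V[:3,3]; print(n,'proj',p,f*c[0]/c[2]+i['cx'],f*c[1]/c[2]+i['cy'])
    k=(W[...,2]>.19)&(W[...,2]<.215)&(abs(W[...,0]-.45)<.15)&(abs(W[...,1]-.1)<.2); q=W[k]
    if len(q): print(len(q),q.min(0),q.max(0),np.median(q,0))
    k=(W[...,2]>.086)&(W[...,2]<.1)&(abs(W[...,0]-.45)<.05)&(abs(W[...,1]-.1)<.05); q=W[k]; print(len(q),q.min(0),q.max(0))
    save(n+'2',im)
E
```

```text
side proj [0.45, 0.107, 0.2] 324.28660542550335 165.20325286954676
side proj [0.45, 0.107, 0.09] 324.9849675373694 220.1497087673186
202 [0.42272312 0.07622804 0.08601675] [0.47924564 0.13551481 0.09197552]
scene proj [0.45, 0.107, 0.2] 348.39430543931525 111.24842223157677
scene proj [0.45, 0.107, 0.09] 346.34384369410554 144.9824554058089
116 [0.42232509 0.0758984  0.08601954] [0.48232968 0.13311214 0.09397463]
```

View pics/scene2.png

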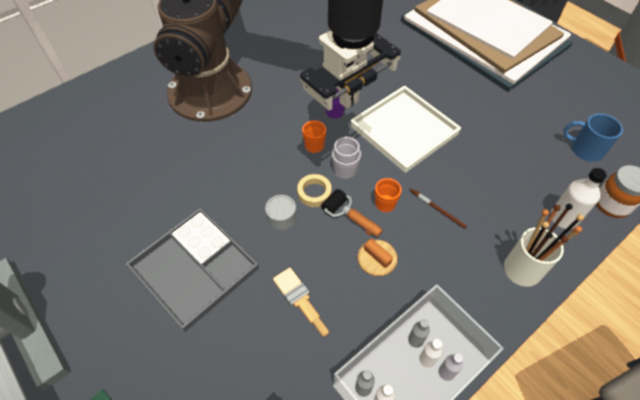

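Both views show the shut finger tips (side px ~(325,152)) above where the TCP should project (165). I'll measure this offset.

```bash
python3 - <<'E'
from h import *
robot.goto([.5,.0,.25],R(90)); st()
for n in('side','scene'):
    im,d,W=cam(n)
    k=(W[...,2]>.15)&(W[...,2]<.45)&(abs(W[...,0]-.5)<.12)&(abs(W[...,1])<.15); q=W[k]
    z=np.sort(q[:,2]); print(n,len(q),z[:5].round(4),np.percentile(z,[2,5]).round(4))
    for a in np.arange(z[3],z[3]+.12,.01):
        s=q[(q[:,2]>=a)&(q[:,2]<a+.01)]
        if len(s): print(' z%.3f'%a,len(s),s[:,:2].min(0).round(4),s[:,:2].max(0).round(4))
    v,u=np.where(k); print(u.min(),u.max(),v.min(),v.max())
    if n=='side': save('grip',cv2.resize(im[max(0,v.max()-130):v.max()+20,max(0,u.min()-20):u.max()+20],None,fx=3,fy=3)[:600,:800])
E
```

```text
t=6.5 [ 0.4998 -0.0008  0.2491] w=0.006 F [0.5 0.2 0.1] ff 0.0
side 4199 [0.2759 0.2761 0.2762 0.2776 0.2777] [0.2872 0.3013]
 z0.278 87 [ 0.4875 -0.0123] [0.5099 0.018 ]
 z0.288 88 [ 0.4875 -0.0125] [0.5099 0.0175]
 z0.298 91 [ 0.4878 -0.0148] [0.509  0.0207]
 z0.308 92 [ 0.4876 -0.0142] [0.5102 0.0215]
 z0.318 71 [ 0.4873 -0.0048] [0.5092 0.0226]
 z0.338 222 [ 0.4598 -0.0886] [0.5381 0.0898]
 z0.348 452 [ 0.4597 -0.0907] [0.5389 0.0902]
 z0.358 517 [ 0.4594 -0.09  ] [0.539  0.0957]
 z0.368 451 [ 0.4598 -0.0895] [0.5385 0.0982]
 z0.378 795 [ 0.4594 -0.098 ] [0.5374 0.0984]
 z0.388 234 [ 0.4731 -0.051 ] [0.5237 0.0191]
267 337 0 102
scene 5307 [0.2751 0.2773 0.2775 0.2781 0.2781] [0.2912 0.3423]
 z0.278 78 [ 0.4903 -0.018 ] [0.5128 0.0157]
 z0.288 73 [ 0.4903 -0.0181] [0.5123 0.0151]
 z0.298 65 [ 0.4925 -0.0195] [0.513  0.0161]
 z0.308 18 [ 0.5005 -0.0215] [ 0.5122 -0.0141]
 z0.318 2 [ 0.5091 -0.0221] [ 0.5116 -0.0219]
 z0.328 4 [ 0.5025 -0.0346] [ 0.5088 -0.033 ]
 z0.338 192 [ 0.4628 -0.0905] [0.5401 0.0857]
 z0.348 475 [ 0.4617 -0.0903] [0.541  0.0879]
 z0.358 545 [ 0.4639 -0.096 ] [0.5404 0.0933]
 z0.368 341 [ 0.4612 -0.0978] [0.5408 0.0907]
 z0.378 1745 [ 0.4603 -0.098 ] [0.5413 0.0976]
 z0.388 288 [ 0.4768 -0.0524] [0.5264 0.016 ]
267 381 47 135
```

View pics/grip.png

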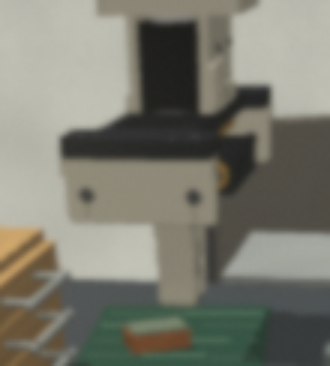

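The real tips sit ~27 mm higher than the reported TCP. x and y agree. I'll check this at the start pose from the saved images, then apply the correction and retry.

```bash
python3 - <<'E'
from fit import *
for W,I in clouds():
    k=(abs(W[:,0]-.675)<.1)&(abs(W[:,1])<.15)&(W[:,2]>.12)&(W[:,2]<.4); q=W[k]; z=np.sort(q[:,2]); print(z[:8].round(4))
    s=q[q[:,2]<z[5]+.03]; print(s.min(0),s.max(0))
import re
t=open('h.py').read()
t=t.replace("def pick","OFF=.0265\ndef L(p,**k): robot.servo_line([p[0],p[1],p[2]-OFF],**k)\ndef G(p,o): robot.goto([p[0],p[1],p[2]-OFF],o)\ndef pick")
a,b=t.split("def pick"); b=b.replace("robot.servo_line","L").replace("robot.goto","G"); open('h.py','w').write(a+"def pick"+b)
from importlib import reload
import h; reload(h)
h.pick((.450,.107),90,.070,up=.2)
print(np.round(robot.read_qpos(),1))
im,d,W=h.cam('side'); save('s3',im[100:400,160:560])
E
```

```text
[0.2239 0.2246 0.2253 0.2256 0.226  0.2267 0.2274 0.2276]
[ 0.61427058 -0.01302682  0.22389529] [0.7346855  0.00928667 0.25630929]
[0.2261 0.2262 0.2263 0.2265 0.2269 0.2269 0.2271 0.2271]
[ 0.61174959 -0.01062838  0.22609791] [0.73562661 0.01361009 0.2567828 ]
at t=9.8 [0.4499 0.1069 0.0433] w=0.999 F [0.3 0.1 0.4] ff 0.0
gripped t=10.4 [0.4501 0.107  0.0436] w=0.653 F [-0.4 -0.6  1.3] ff 30.0
up t=11.5 [0.4499 0.1071 0.1734] w=0.660 F [-0.9  0.1 -2.3] ff 30.0
[  37.9    1.3  -27.4   -0.   -61.3 -127.9]
```

View pics/s3.png

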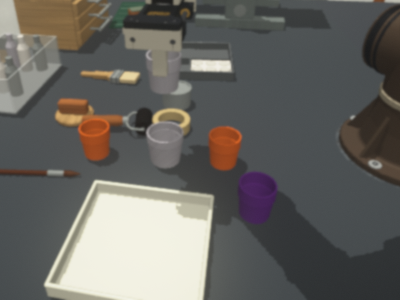

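Small pot held, large pot left standing. Next: place it in the tray, then move the large pot.

```bash
python3 - <<'E'
from h import *
place((.395,.266),90,.047,up=.2,rel=.2)
pick((.450,.107),90,.042,up=.17)
place((.4935,-.2624),95.5,.0465,up=.17,rel=.12)
im,d,W=cam('scene'); save('s4',im)
E
```

```text
down t=13.7 [0.3949 0.2659 0.0202] w=0.657 F [-0.5 -0.9 -1.1] ff 30.0
placed t=15.6 [0.3948 0.2661 0.1734] w=0.855 F [ 0.2 -0.2 -0.8] ff 0.0
at t=17.9 [0.4499 0.1069 0.0154] w=0.999 F [-0.3 -0.1 -0.5] ff 0.0
gripped t=18.4 [0.4501 0.107  0.0157] w=0.778 F [-0.6 -0.9  1.8] ff 30.0
up t=19.5 [0.4499 0.1071 0.1434] w=0.774 F [-0.8 -0.  -2.6] ff 30.0
down t=22.2 [ 0.4931 -0.2623  0.0198] w=0.773 F [-1.9  1.4  2. ] ff 30.0
placed t=23.8 [ 0.4938 -0.2623  0.1439] w=0.894 F [ 0.1  0.3 -1.2] ff 0.0
```

View pics/s4.png

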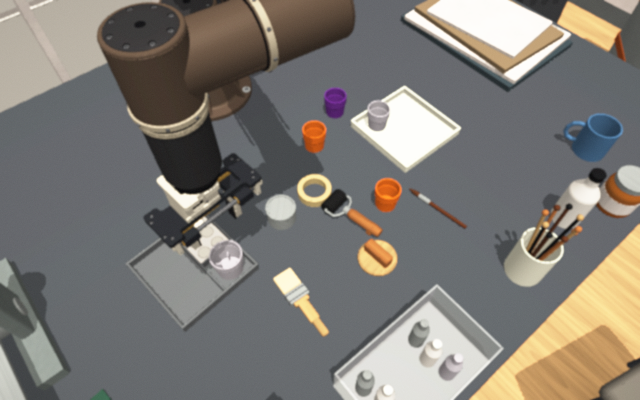

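Both pots are placed: small pot at px (377,115) in the tray, large pot at (227,260) in the well. Next the wide brush, turned half round so the gripper body clears the pot.

```bash
python3 - <<'E'
from h import *
pick((.673,-.1945),84.8,.004,up=.15)
w=robot.read_grip_width()
if w>.1:
    place((.4284,-.3681),275.6,.0085,up=.15,rel=.15)
    pick((.680,-.0035),95,.018,up=.15)
    if robot.read_grip_width()>.1: place((.4976,.266),90,.0225,up=.15,rel=.15)
im,d,W=cam('scene'); save('s5',im)
E
```

```text
at t=26.4 [ 0.6728 -0.1945 -0.0229] w=1.002 F [ 0.3 -0.3 -0.3] ff 0.0
gripped t=27.4 [ 0.673  -0.1945 -0.0225] w=0.249 F [-0.2  0.6 -0.1] ff 30.0
up t=28.6 [ 0.6728 -0.1943  0.1235] w=0.245 F [-1.3  0.6 -2.1] ff 30.0
down t=33.1 [ 0.4282 -0.368  -0.0184] w=0.246 F [ 0.3 -0.5 -0.3] ff 30.0
placed t=34.8 [ 0.4285 -0.368   0.1237] w=0.392 F [-1.5  0.3 -1.6] ff 0.0
at t=40.2 [ 0.6798 -0.0036 -0.0088] w=1.000 F [-0.7  0.   0.4] ff 0.0
gripped t=41.2 [ 0.68   -0.0035 -0.0085] w=0.270 F [-0.  -0.5  1.2] ff 29.8
up t=42.4 [ 0.6799 -0.0034  0.1237] w=0.272 F [-0.3  0.4 -2. ] ff 29.8
down t=44.9 [ 0.4974  0.2659 -0.0043] w=0.272 F [-0.2  0.5 -1.6] ff 29.9
placed t=46.6 [0.4977 0.2663 0.1239] w=0.420 F [-0.8  0.1 -0.2] ff 0.0
```

View pics/s5.png

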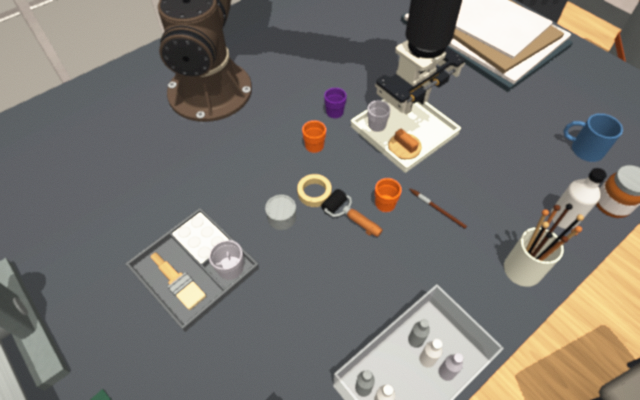

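Brush (px (178,280)) and baren (px (405,145)) are in place. I'll refit the brayer handle now that it's unobstructed, then move it.

```bash
python3 - <<'E'
from h import *
from fit import rect
P=[]
for n in('scene','side'):
    im,d,W=cam(n); I=im.reshape(-1,3).astype(int); W=W.reshape(-1,3)
    k=(abs(W[:,0]-.605)<.06)&(abs(W[:,1]-.03)<.03)&(W[:,2]>.012)&(W[:,2]<.045)&(I[:,0]>I[:,2]*1.5)&(I[:,0]>60)
    r=rect(W[k]); print(n,k.sum(),r); P.append(W[k])
    l=cv2.fitLine(W[k][:,:2].astype(np.float32),cv2.DIST_L2,0,.001,.001).ravel(); print(l)
r=rect(np.vstack(P)); c,s,a=r; print(r)
if s[0]<s[1]: a-=90
a=(a+90)%180-90
u=np.array([np.cos(np.radians(a)),np.sin(np.radians(a))])
g=c/1000-u*(.0315-.003)   # handle middle at x=-31.5, grip x=-3; x axis = -u
print(a,g)
if np.hypot(*(g-[.574,.0235]))<.008 and 4<a<13:
    pick(g,90+a,.010,up=.15,open_=.55)
    if robot.read_grip_width()>.1: place((.4636,.359),90,.0145,up=.15,rel=.12)
    robot.goto([.55,0,.25],R(90))
    for n in('scene','side'):
        im,d,W=cam(n); np.savez(n+'e',im=im,W=W); save(n+'6',im if n=='scene' else im[150:,150:550])
E
```

```text
scene 395 (array([602.7,  28.1]), array([87.8, 23.3]), 11.1)
[0.9843134  0.17642862 0.6055282  0.02574599]
side 0 (array([0., 0.]), array([0., 0.]), 0.0)Traceback (most recent call last):
  File "<stdin>", line 8, in <module>
cv2.error: OpenCV(4.12.0) /io/opencv/modules/imgproc/src/linefit.cpp:50: error: (-215:Assertion failed) count > 0 in function 'fitLine2D_wods'
```

```bash
python3 - <<'E'
from h import *
pick((.5747,.0228),101,.010,up=.15,open_=.55)
if robot.read_grip_width()>.1: place((.4636,.359),90,.0145,up=.15,rel=.12)
robot.goto([.55,-.05,.25],R(90)); st()
for n in('scene','side'):
    im,d,W=cam(n); np.savez(n+'e',im=im,W=W); save(n+'6',im if n=='scene' else im[150:,150:550])
E
```

```text
at t=49.5 [ 0.5745  0.0226 -0.0168] w=0.547 F [0.3 0.  0.5] ff 0.0
gripped t=50.0 [ 0.5749  0.0229 -0.0163] w=0.264 F [0.2 0.7 1.2] ff 29.9
up t=51.2 [0.5744 0.0229 0.1234] w=0.263 F [-0.9 -0.4 -1.6] ff 29.9
down t=53.8 [ 0.4633  0.3587 -0.0123] w=0.263 F [-1.1 -0.6 -0.1] ff 29.9
placed t=55.5 [0.4636 0.3592 0.1238] w=0.381 F [-1.   0.9 -0.4] ff 0.0
 t=57.1 [ 0.5499 -0.0493  0.2494] w=0.383 F [-0.2  1.   0.5] ff 0.0
```

View pics/side6.png

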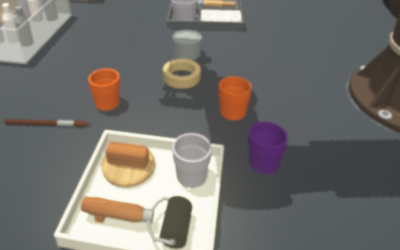

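View pics/scene6.png

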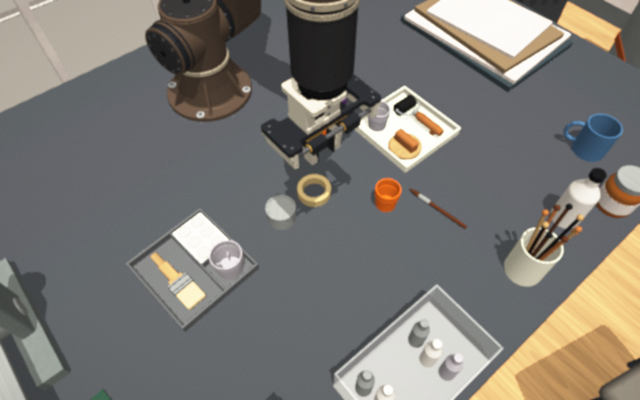

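```bash
python3 - <<'E'
from fit import *
for n in('scenee','sidee'):
    D=np.load(n+'.npz'); W=D['W'].reshape(-1,3); I=D['im'].reshape(-1,3).astype(int); print(n)
    o=(I[:,0]>I[:,2]*1.5)
    for nm,c,r,z0,z1,fn,m in [('handle',(.495,.359),.06,.015,.06,rect,o),('roller',(.41,.359),.03,.02,.06,rect,I.max(1)<120),('baren grip',(.4976,.266),.045,.035,.06,rect,o),
      ('small',(.395,.266),.04,.062,.08,enc,None),('large',(.4935,-.262),.045,.062,.08,enc,None),('brush',(.44,-.364),.1,.0,.04,rect,o&(I[:,0]>120)),
      ('tape',(.463,.001),.055,.02,.027,enc,None),('tin',(.461,-.098),.05,.04,.047,enc,None)]:
        k=sel(W,c,r,z0,z1)
        if m is not None:k&=m
        if k.sum()>15: print(nm,k.sum(),fn(W[k]),np.percentile(W[k][:,2],[5,50,95]).round(4))
E
```

```text
scenee
handle 267 (array([491.5, 331.2]), array([63.4, 89. ]), 89.5) [0.0207 0.0316 0.0372]
roller 220 (array([408.7, 357.9]), array([29.7, 56.3]), 1.7) [0.0247 0.036  0.0415]
baren grip 236 (array([500.1, 264. ]), array([24.9, 63.3]), 88.0) [0.0362 0.0443 0.0483]
small 53 [0.3991 0.2654 0.0295] [0.0626 0.065  0.0684]
large 210 [ 0.4947 -0.2635  0.0353] [0.0626 0.0671 0.0704]
brush 360 (array([ 440.5, -370. ]), array([168.9,  35.6]), 7.6) [0.0137 0.0183 0.0218]
tape 387 [0.4583 0.003  0.0417] [0.0207 0.0234 0.0261]
tin 577 [ 0.4639 -0.0985  0.0356] [0.0404 0.0426 0.0455]
sidee
handle 1176 (array([491.1, 335.2]), array([72.1, 86.6]), 89.7) [0.0171 0.0328 0.0365]
roller 933 (array([402. , 360.8]), array([54.5, 32.7]), 89.7) [0.0292 0.0381 0.041 ]
baren grip 640 (array([496.4, 267.3]), array([24.1, 64.8]), 89.2) [0.0365 0.0457 0.0474]
small 332 [0.3949 0.2659 0.0304] [0.0625 0.0657 0.0674]
large 132 [ 0.4939 -0.2616  0.0362] [0.0625 0.0664 0.0693]
brush 174 (array([ 410.7, -387.8]), array([85.7, 65.8]), 12.3) [0.0074 0.0162 0.0209]
tape 401 [0.4562 0.0033 0.0407] [0.021  0.0242 0.0257]
tin 380 [ 0.4592 -0.0979  0.0359] [0.0411 0.0428 0.0451]
```

Every item sits where planned, at the right height, and the bystanders haven't been disturbed.

```bash
python3 - <<'E'
from h import *
print(robot.job_done())
E
```

```text
the job is handed in; nothing more can be done
None
```

Both kits are made up and handed in after about 57 s; the final camera checks showed all five items in their places and no sign that the tape roll, ink tin or slim brush had been disturbed, but no verdict came back. The first grasp missed because the real fingertips sit 27 mm above the reported TCP, which I corrected for.

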